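Flip the stock tags beside the laminator

TASK

The parts bins beside the laminator have been refilled: push the hinged tags over with a fingertip so that only the bins heaped full have their tag leaning towards the bin with its disc face up, and every bin that is empty or nearly empty has its tag leaning towards the robot with its bar face up. Push gently and do not pinch or grip the tags, and leave the bins and everything else on the table where they stand.

Things in the scene. Friction and masses are not known exactly. Their poses are not given: they have to be found in the camera images.
- rail: fixed aluminium rail 60 x 560 x 8 mm with five tag stands in a row, 110 mm apart; origin centre of its underside, x towards the bins, y along the row. A tag swings freely, falls by its weight to the side of upright it is on and rests on a stop. A finger pushed level at a leaning edge may jam: let it rise with the edge, in an arc about the hinge, until past upright.
- stand_a: fixed grey stand of tag a: foot 44 x 76 mm, two 5 mm cheeks 67 mm apart rising to 44 mm above the origin; origin at the centre of its underside, 8 mm above the table; x points to its bin, y along the row. Hinge axis along y, 37 mm above the origin. Its bin is the one about 175 mm ahead of it along x (within 10 mm sideways). Which stand is where in the row varies.
- tag_a (a joint): angle (rad) of the tag in stand a: 0 = leaning 45 degrees to the robot's side, bar face up; 0.785 = upright; 1.571 = leaning 45 degrees to the bin, disc face up. White 50 g plate, 56 mm wide, 4 mm thick, hinged at its lower edge, with a 6 mm round bead on the free edge, centred 68 mm from the hinge: 93 mm above the table at either rest, 113 mm upright
- stand_b: fixed grey stand of tag b: foot 44 x 76 mm, two 5 mm cheeks 67 mm apart rising to 44 mm above the origin; origin at the centre of its underside, 8 mm above the table; x points to its bin, y along the row. Hinge axis along y, 37 mm above the origin. Its bin is the one about 175 mm ahead of it along x (within 10 mm sideways). Which stand is where in the row varies.
- tag_b (a joint): angle (rad) of the tag in stand b: 0 = leaning 45 degrees to the robot's side, bar face up; 0.785 = upright; 1.571 = leaning 45 degrees to the bin, disc face up. White 50 g plate, 56 mm wide, 4 mm thick, hinged at its lower edge, with a 6 mm round bead on the free edge, centred 68 mm from the hinge: 93 mm above the table at either rest, 113 mm upright
- stand_c: fixed grey stand of tag c: foot 44 x 76 mm, two 5 mm cheeks 67 mm apart rising to 44 mm above the origin; origin at the centre of its underside, 8 mm above the table; x points to its bin, y along the row. Hinge axis along y, 37 mm above the origin. Its bin is the one about 175 mm ahead of it along x (within 10 mm sideways). Which stand is where in the row varies.
- tag_c (a joint): angle (rad) of the tag in stand c: 0 = leaning 45 degrees to the robot's side, bar face up; 0.785 = upright; 1.571 = leaning 45 degrees to the bin, disc face up. White 50 g plate, 56 mm wide, 4 mm thick, hinged at its lower edge, with a 6 mm round bead on the free edge, centred 68 mm from the hinge: 93 mm above the table at either rest, 113 mm upright
- stand_d: fixed grey stand of tag d: foot 44 x 76 mm, two 5 mm cheeks 67 mm apart rising to 44 mm above the origin; origin at the centre of its underside, 8 mm above the table; x points to its bin, y along the row. Hinge axis along y, 37 mm above the origin. Its bin is the one about 175 mm ahead of it along x (within 10 mm sideways). Which stand is where in the row varies.
- tag_d (a joint): angle (rad) of the tag in stand d: 0 = leaning 45 degrees to the robot's side, bar face up; 0.785 = upright; 1.571 = leaning 45 degrees to the bin, disc face up. White 50 g plate, 56 mm wide, 4 mm thick, hinged at its lower edge, with a 6 mm round bead on the free edge, centred 68 mm from the hinge: 93 mm above the table at either rest, 113 mm upright
- stand_e: fixed grey stand of tag e: foot 44 x 76 mm, two 5 mm cheeks 67 mm apart rising to 44 mm above the origin; origin at the centre of its underside, 8 mm above the table; x points to its bin, y along the row. Hinge axis along y, 37 mm above the origin. Its bin is the one about 175 mm ahead of it along x (within 10 mm sideways). Which stand is where in the row varies.
- tag_e (a joint): angle (rad) of the tag in stand e: 0 = leaning 45 degrees to the robot's side, bar face up; 0.785 = upright; 1.571 = leaning 45 degrees to the bin, disc face up. White 50 g plate, 56 mm wide, 4 mm thick, hinged at its lower edge, with a 6 mm round bead on the free edge, centred 68 mm from the hinge: 93 mm above the table at either rest, 113 mm upright
- bin_rollers: blue open bin, 100 (x) x 92 (y) x 55 mm tall, loose, FULL bin: heaped above the rim with small aluminium rollers (contents up to about 78 mm); origin at the centre of its underside. It stands behind one of the tags; which one varies.
- bin_blocks: blue open bin, 100 (x) x 92 (y) x 55 mm tall, loose, FULL bin: heaped above the rim with small steel blocks (contents up to about 78 mm); origin at the centre of its underside. It stands behind one of the tags; which one varies.
- bin_collars: blue open bin, 100 (x) x 92 (y) x 55 mm tall, loose, FULL bin: heaped above the rim with brass collars (contents up to about 78 mm); origin at the centre of its underside. It stands behind one of the tags; which one varies.
- bin_pins: blue open bin, 100 (x) x 92 (y) x 55 mm tall, loose, bin that is NOT full: only three steel pins lie on its floor (nothing stands above the rim); origin at the centre of its underside. It stands behind one of the tags; which one varies.
- bin_empty: blue open bin, 100 (x) x 92 (y) x 55 mm tall, loose, bin that is NOT full: empty (nothing stands above the rim); origin at the centre of its underside. It stands behind one of the tags; which one varies.
- spare_roller: loose bystander: upright aluminium cylinder, 22 mm diameter, 50 mm tall, standing near the rail between two tags on the robot's side; origin at its foot. Leave alone.
- spare_block: loose bystander: upright steel block 24 x 24 x 36 mm, standing between rail and bins, between two stations; origin at its foot. Leave alone.
- tape_roll: loose bystander: clear ring, 90 mm outside diameter, 25 mm tall; origin at the centre of its underside. Leave alone.
- oil_bottle: loose bystander: white bottle, 50 mm diameter, 130 mm tall; origin at its foot. Leave alone.
- wrench: loose bystander: steel wrench lying on the table. Leave alone.
- parts_cup: loose bystander: grey cup, 70 mm rim diameter, 60 mm tall; origin at its foot. Leave alone.
There are look-alikes about, which are no part of the job. Leave any green or pink look-alike of the bin_pins alone.

How it is judged:
By the outcome, as a careful person would: the job done as asked, in the order asked, and still so for the second after the job is handed in, with the robot touching nothing.
It also fails if it takes over 58 s, if anything falls off the work surface, if the arm or the gripper's body presses on something with over 40 N, if the wrist force passes 120 N, or if a joint passes its speed limit or range.

ROBOT

A 6-joint arm with a two-finger parallel gripper is mounted at the origin on the work surface. World frame = base frame: x ahead of the robot, y to its left, z up, the work surface at z = 0. Lengths are in m, angles in rad, forces in N, time in s.
With the tool pointing down it reaches from about 0.425 to 0.95 m from the base axis. Payload 3.5 kg.
Tool frame: the origin (TCP) lies between the finger pads; the fingertips stand 14 mm ahead of it and the grasp point (between the pads) lies 5 mm behind it (ctrl.tip_extent is the distance from the TCP to the fingertips, in m); x points along the fingers, z is the direction in which the jaws open and shut, and the axes are right-handed (so a half turn about x gives the same grasp; the last joint's range is limited). The gripper opens to 85 mm and grips with 20 to 120 N. Pads are 22 mm wide; open, the fingers measure 114 mm over their backs; the gripper's body (76 mm by 85 mm) begins 54 mm behind the grasp point. The pads swing forward as they close: fully open they stand 13 mm farther back than shut.
Start: joints at [-1.487, 0.286, 1.577, -0, 1.279, -0.15], TCP at [0.156, -0.657, 0.245] pointing down, gripper open.
Joint ranges: [-2.77, 2.77], [-0.9, 2.22], [0.21, 2.48], [-1.53, 4.67], [0.24, 2.81], [-2.84, 2.84]. Speed limits (rad/s): [2.79, 2.79, 3.14, 3.14, 3.14, 3.14].

INTERFACE

Orientations are given as a unit quaternion [x, y, z, w].
In Python, from plant import ctrl gives the robot as it stands.
- The arm moves only by the tool move_arm, never from a script. Its argument "commands" is one flat list of numbers, 4 for each row, row after row: the shift along the tool's x, y, z in units of 25 mm (1.0 is 25 mm), then the turn about the tool's x in units of 5 degrees (1.0 is 5 degrees). A call has 1 to 20 rows; each row shifts and turns the commanded pose from where the row before left it, along the tool's axes as they then stand; what a row does not reach is not made up. A row lasts 1/8 s, in which the tool goes at most 62.5 mm and 10.7 degrees, less where a joint would pass 70% of its speed; a pose out of reach is approached as far as the arm can. A call is refused whole if a number of a shift passes 1 or a number of a turn 1, either way. A call with a gripper value outside its range is refused whole. "jaw" is the finger opening in mm, from 0 to 85.4, set as the call begins (left out, the last holds). The fingers move at their own pace and stop on an object; "force" is the grip in N (left out, the last holds). Time passes only in rows, so rows that do not move let the fingers close. It gives the time, the measured TCP pose, the force and the opening at its end, in the units of the state.
- ctrl.get_state(): the state, without advancing time (a new reading comes with each control period).
- ctrl.read_camera(name): name is "scene" or "top"; returns the picture (384x512x3 uint8, red, green, blue); there is no depth.
- ctrl.get_calibration(name): a dict with "camera_matrix" (3x3 intrinsics, pixels), "k1" (the pictures are not rectified: a ray, as slopes to the right and down, at radius r is drawn at 1 + k1 r^2 times it, then the intrinsics apply), "camera_from_world" (4x4, takes a point from world to camera coordinates). Camera axes: x right, y down, z forward; pixel columns grow to the right and rows downward; lengths in m; the calibration is good to about 2 mm. A picture is of the moment at which its call begins. get_calibration takes no time and is no camera call.
- ctrl.sign_off(): hands the job in, once; it reports no verdict.
The state is a dict: "time": time; "qpos": joint angles; "dq": joint speeds; "joint_efforts": joint torques, N m; "eef_pos": TCP position; "tcp_rot": TCP orientation; "contact_force": force on the tool from outside, world axes, zero at the start; "wrist_torque": the same for the moment, N m; "opening": opening from 0.0 (shut) to 1.0 (fully open).
Only numpy, scipy, OpenCV 4.12 (cv2) and the standard library are available. Lean on these libraries where they do the work, as an engineer would, in place of code of your own. Each camera call takes 0.05 s, during which the arm holds its last target.

## Working session

There is one attempt and no reset: what is moved stays moved. The work goes in short steps, Python scripts to look and compute and a tool call to move; the robot and the scene stay as the last step left them, time stands still between calls to the robot, and variables do not carry over. Pictures are saved under pics/ and viewed, and the job is handed in when it is done.

Besides the shell and the picture viewer there is one more tool, called as name(argument=value, ...) on one line, values as JSON. move_arm: Moves the arm, as the interface text tells. Its arguments: {"type":"object","properties":{"commands":{"type":"array"},"jaw":{"type":"number"},"force":{"type":"number"}},"required":["commands"]}

```bash
mkdir -p pics; python3 - <<'E'
from plant import ctrl
import cv2,numpy as np
np.set_printoptions(precision=4,suppress=True)
for n in("scene","top"):
    im=ctrl.read_camera(n); cv2.imwrite(f"pics/{n}0_raw.png",im[:,:,::-1]); 
    cv2.imwrite(f"pics/{n}0.png",cv2.resize(im[:,:,::-1],(800,600),interpolation=cv2.INTER_CUBIC))
    c=ctrl.get_calibration(n);print(n,c)
print(ctrl.get_state())
E
ls
```

```text
scene {'camera_matrix': array([[479.9719,   0.    , 256.0396],
       [  0.    , 479.9719, 193.8819],
       [  0.    ,   0.    ,   1.    ]]), 'k1': -0.08303112682812926, 'camera_from_world': array([[ 0.2711,  0.9625,  0.0126, -0.1029],
       [ 0.8247, -0.2256, -0.5186, -0.4104],
       [-0.4963,  0.151 , -0.8549,  1.6751],
       [ 0.    ,  0.    ,  0.    ,  1.    ]])}
top {'camera_matrix': array([[422.4925,   0.    , 257.0418],
       [  0.    , 422.4925, 190.5153],
       [  0.    ,   0.    ,   1.    ]]), 'k1': -0.06977938521301369, 'camera_from_world': array([[ 0.029 , -0.9996,  0.0057, -0.0583],
       [-0.9932, -0.0294, -0.1129,  0.543 ],
       [ 0.113 , -0.0024, -0.9936,  1.4647],
       [ 0.    ,  0.    ,  0.    ,  1.    ]])}
{'time': 0.1, 'qpos': array([-1.487 ,  0.2871,  1.578 , -0.    ,  1.2786, -0.15  ]), 'dq': array([ 0.0003, -0.0023, -0.0022,  0.0006,  0.0004, -0.0005]), 'joint_efforts': array([  0.0008, -40.7298, -29.3699,  -0.0001,   0.0034,   0.    ]), 'eef_pos': array([ 0.1564, -0.6561,  0.2441]), 'tcp_rot': array([ 0.4388,  0.5554, -0.4377,  0.5544]), 'contact_force': array([-0.2078, -0.3241, -0.482 ]), 'wrist_torque': array([0.0255, 0.04  , 0.0243]), 'opening': 1.0002172148701411}
pics
```

View pics/scene0.png

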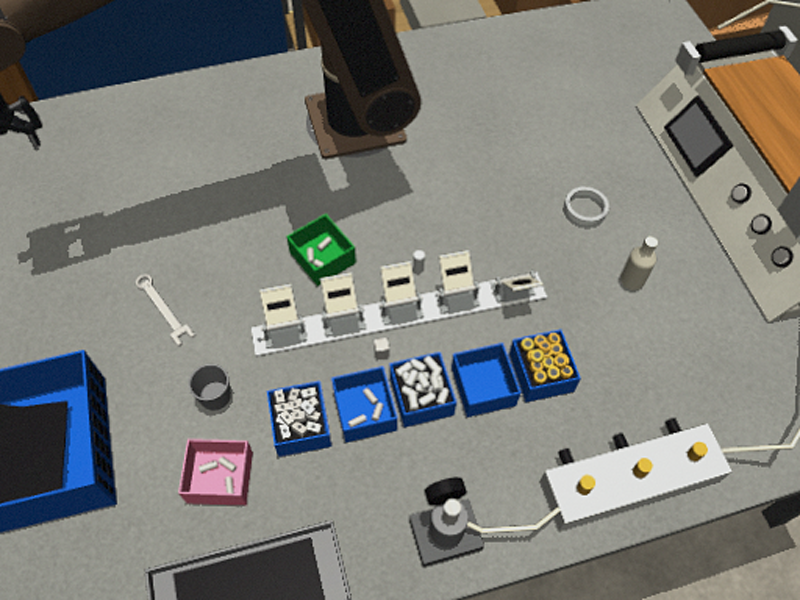

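View pics/top0.png

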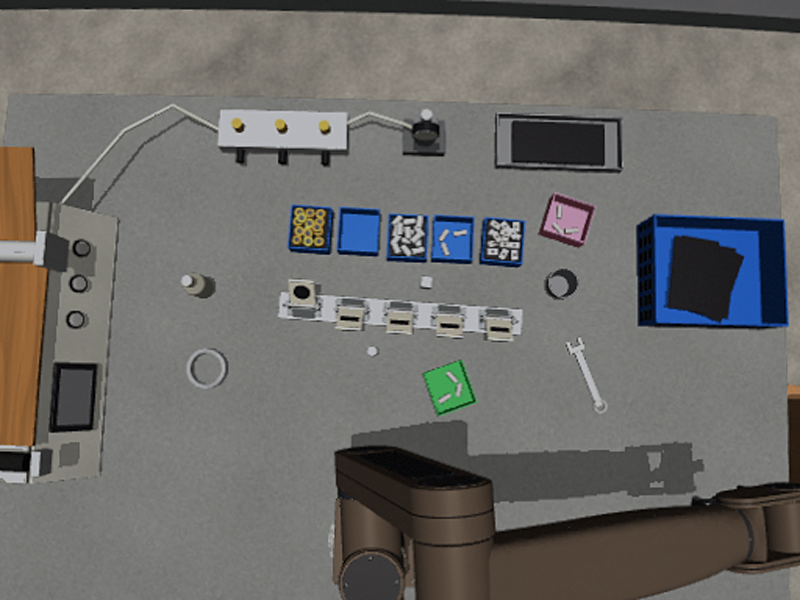

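```bash
cat > h.py <<'E'
import cv2,numpy as np
from plant import ctrl
np.set_printoptions(precision=4,suppress=True)
def ray(n,u,v):
    c=ctrl.get_calibration(n);K=c["camera_matrix"];k=c["k1"];T=c["camera_from_world"]
    d=np.array([k,0,0,0.]); p=cv2.undistortPoints(np.array([[[u,v]]],float),K,d)[0,0]
    R=T[:3,:3];return -R.T@T[:3,3],R.T@np.array([p[0],p[1],1])
def plane(n,u,v,z):
    o,d=ray(n,u,v);return o+d*(z-o[2])/d[2]
def proj(n,P):
    c=ctrl.get_calibration(n);T=c["camera_from_world"];d=np.array([c["k1"],0,0,0.])
    return cv2.projectPoints(np.array([P],float),cv2.Rodrigues(T[:3,:3])[0],T[:3,3],c["camera_matrix"],d)[0][0,0]
E
python3 - <<'E'
from h import *
for n,(a,b,c,d) in {"top":(170,345,120,225),"scene":(150,380,150,300)}.items():
    im=cv2.imread(f"pics/{n}0_raw.png")[c:d,a:b]
    s=800/(b-a); s=min(s,600/(d-c)); print(n,s)
    cv2.imwrite(f"pics/{n}_crop.png",cv2.resize(im,None,fx=s,fy=s,interpolation=cv2.INTER_CUBIC))
s=ctrl.get_state()
from scipy.spatial.transform import Rotation as R
print(R.from_quat(s["tcp_rot"]).as_matrix())
E
```

```text
top 4.571428571428571
scene 3.4782608695652173
[[-0.0002  0.9728  0.2317]
 [ 0.0021  0.2317 -0.9728]
 [-1.      0.0003 -0.0021]]
```

View pics/top_crop.png

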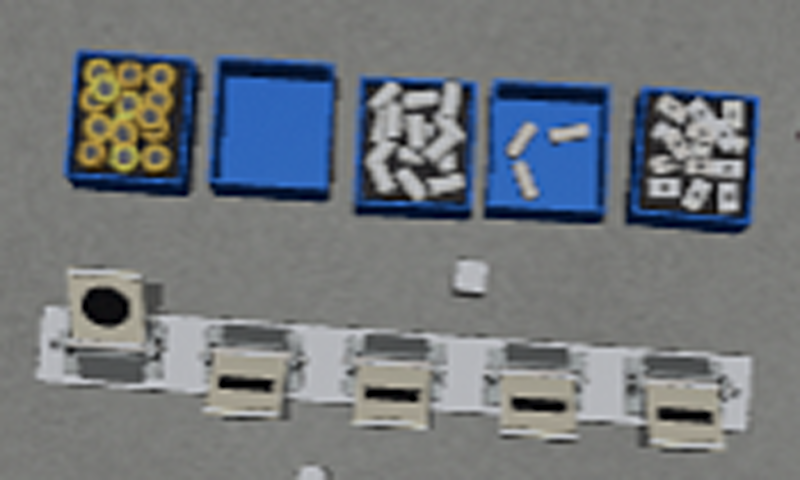

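View pics/scene_crop.png

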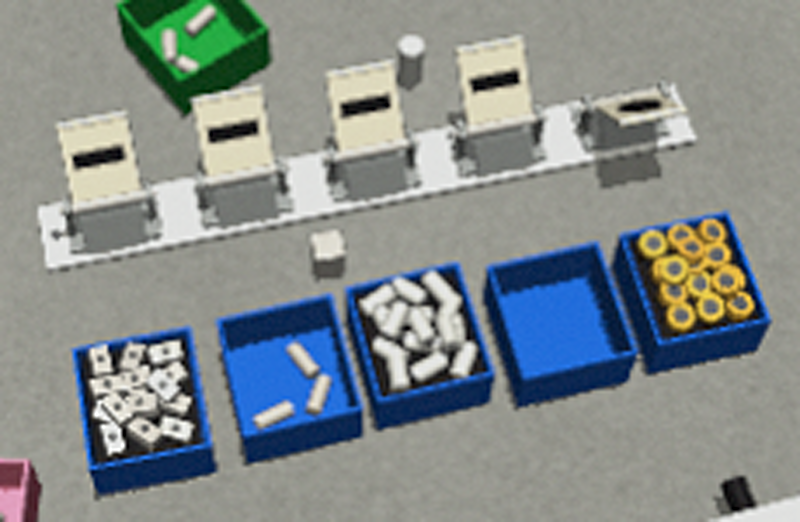

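The crops show these stations, as top-crop pixels from left to right:
- **Collars:** bin (130,120) is full. Its tag (105,305) already shows the disc and leans to the bin.
- **Empty:** bin (272,128). Its tag shows the bar.
- **Rollers:** bin (415,145) is full. Its tag (392,395) shows the bar, so it must go over.
- **Pins:** bin (547,150). Its tag shows the bar.
- **Blocks:** bin (692,158) is full. Its tag (685,415) shows the bar, so it must go over.

The green and pink bins are look-alikes and aren't behind any stand. Next I'll measure the two tags.

```bash
python3 - <<'E'
from h import *
t=lambda u,v:(170+(u+.5)/4.5714-.5,120+(v+.5)/4.5714-.5)
s=lambda u,v:(150+(u+.5)/3.4783-.5,150+(v+.5)/3.4783-.5)
print("rail corners",[plane("top",*t(*p),.008)[:2] for p in [(45,306),(752,355),(745,430),(37,381)]])
cs=np.array([plane("top",*t(*p),.008) for p in [(45,306),(752,355),(745,430),(37,381)]])
print(np.linalg.norm(cs[0]-cs[1]),np.linalg.norm(cs[1]-cs[2]),cs.mean(0))
e=cs[0]+cs[3]-cs[1]-cs[2];e/=np.linalg.norm(e);f=np.array([e[1],-e[0],0]);print("ydir",e,"xdir",f)
ctr=cs.mean(0)
for nm,k in(("rollers",0),("blocks",-2)):
    h=ctr+e*.11*k; h[2]=.045; b=h-f*.048;b[2]=.093
    print(nm,"pred hinge",h,"bead",b,"top px",proj("top",b),"scene px",proj("scene",b))
for nm,a,b in(("rollers",(391,425),(361,67)),("blocks",(684,444),(92,119))):
    o,d=ray("top",*t(*a));o2,d2=ray("scene",*s(*b))
    A=np.c_[d,-d2];x=np.linalg.lstsq(A,o2-o,rcond=None)[0]
    print(nm,t(*a),s(*b),"tri",(o+d*x[0]+o2+d2*x[1])/2,"gap",np.linalg.norm(o+d*x[0]-o2-d2*x[1]),"plane .093",plane("top",*t(*a),.093),plane("scene",*s(*b),.093))
E
```

```text
rail corners [array([0.5532, 0.2375]), array([ 0.5308, -0.3205]), array([ 0.4716, -0.3155]), array([0.4937, 0.2408])]
0.5583808941089871 0.0594675204648217 [ 0.5123 -0.0394  0.008 ]
ydir [0.0399 0.9992 0.    ] xdir [ 0.9992 -0.0399  0.    ]
rollers pred hinge [ 0.5123 -0.0394  0.045 ] bead [ 0.4644 -0.0375  0.093 ] top px [255.0217 211.9765] scene px [251.8465 170.1769]
blocks pred hinge [ 0.5035 -0.2592  0.045 ] bead [ 0.4556 -0.2573  0.093 ] top px [320.0032 216.4452] scene px [174.7768 184.9538]
rollers (255.1411602572516, 212.57870674191713) (253.43008078659113, 168.90603168214358) tri [ 0.4628 -0.0353  0.0963] gap 0.0055044517710071475 plane .093 [ 0.4623 -0.038   0.093 ] [ 0.4614 -0.032   0.093 ]
blocks (319.23531084569277, 216.73498271864202) (176.09345082367824, 183.85586349653568) tri [ 0.4545 -0.2537  0.0956] gap 0.0012730796273171044 plane .093 [ 0.4545 -0.2547  0.093 ] [ 0.453  -0.2531  0.093 ]
```

move_arm(commands=[0, 0, 0, 1, 0, 0, 0, 1, 0, 0, 0, 1, 0, 0, 0, 0.14, 0, 0, 0, 0, 0, 0, 0, 0, 0, 0, 0, 0, 0, 0, 0, 0], jaw=0)

```text
time: 1.1
eef_pos: [0.1564, -0.6566, 0.2453]
tcp_rot: [-0.51, -0.49, 0.51, -0.49]
contact_force: [-0.1, 1.1, -0.2]
opening: -0.002
```

move_arm(commands=[0, 0.5, -0.82, 0, 0, 0.5, -0.82, 0, 0, 0.5, -0.82, 0, 0, 0.5, -0.82, 0, 0, 0.5, -0.82, 0, 0, 0.5, -0.82, 0, 0, 0.5, -0.82, 0, 0, 0.5, -0.82, 0, 0, 0.5, -0.82, 0, 0, 0.5, -0.82, 0, 0, 0.5, -0.82, 0, 0, 0.5, -0.82, 0, 0, 0.5, -0.82, 0, 0, 0.5, -0.82, 0, 0, 0.5, -0.82, 0, 0, 0.5, -0.82, 0, 0, 0.5, -0.82, 0, 0, 0.5, -0.82, 0, 0, 0.5, -0.82, 0, 0, 0.5, -0.82, 0])

```text
time: 3.6
eef_pos: [0.4232, -0.2556, 0.2454]
tcp_rot: [0.51, 0.49, -0.51, 0.49]
contact_force: [-0.2, -0.1, -0.5]
opening: -0.004
```

move_arm(commands=[0, 0, 0, 0, 0, 0, 0, 0])

```text
time: 3.85
eef_pos: [0.4226, -0.2569, 0.2454]
tcp_rot: [-0.51, -0.49, 0.51, -0.49]
contact_force: [-0.8, 1.0, 0.2]
opening: 0.006
```

```bash
python3 - <<'E'
from h import *
from scipy.spatial.transform import Rotation as R
im={}
for n in("scene","top"):
    i=ctrl.read_camera(n)[:,:,::-1]; im[n]=i
cv2.imwrite("pics/s1.png",np.vstack([cv2.resize(im["top"][110:260,150:400],(750,450),interpolation=cv2.INTER_CUBIC)]))
cv2.imwrite("pics/s2.png",cv2.resize(im["scene"][100:300,130:400],(800,592),interpolation=cv2.INTER_CUBIC))
s=ctrl.get_state();print(s["time"],s["eef_pos"],s["opening"],s["contact_force"],ctrl.tip_extent);print(R.from_quat(s["tcp_rot"]).as_matrix())
E
```

```text
3.95 [ 0.4224 -0.2574  0.2454] -0.0020251821443310965 [ 0.3084  0.0046 -0.8925] 0.014
[[-0.0001  0.9992 -0.0409]
 [-0.0002 -0.0409 -0.9992]
 [-1.     -0.0001  0.0003]]
```

View pics/s1.png

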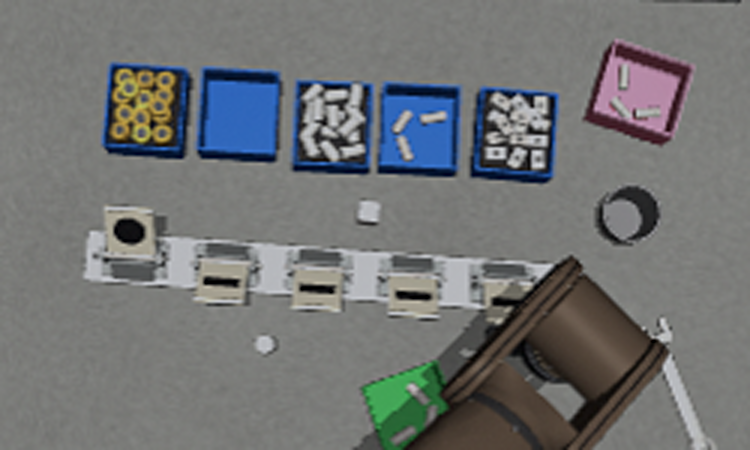

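View pics/s2.png

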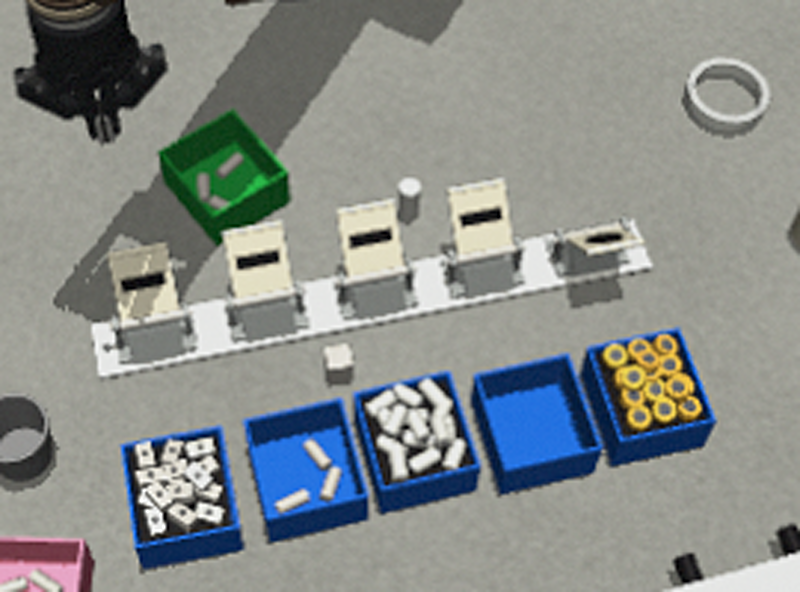

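move_arm(commands=[1, 0, 0, 0, 1, 0, 0, 0, 1, 0, 0, 0, 1, 0, 0, 0, 1, 0, 0, 0, 0.6, 0, 0, 0, 0.4, 0, 0, 0, 0, 0, 0, 0, 0, 0, 0, 0])

```text
time: 5.08
eef_pos: [0.4232, -0.2575, 0.0962]
tcp_rot: [0.51, 0.489, -0.51, 0.49]
contact_force: [-0.1, 0.5, 0.6]
opening: -0.0
```

move_arm(commands=[0, 0.2, 0, 0, 0, 0.2, 0, 0, 0, 0.2, 0, 0, 0, 0, 0, 0, 0, 0, 0, 0])

```text
time: 5.7
eef_pos: [0.4377, -0.2575, 0.0952]
tcp_rot: [-0.51, -0.49, 0.51, -0.49]
contact_force: [-0.2, -0.0, 0.7]
opening: 0.002
```

```bash
python3 - <<'E'
from h import *
i=ctrl.read_camera("scene")[:,:,::-1]
cv2.imwrite("pics/s3.png",cv2.resize(i[100:250,110:310],(800,600),interpolation=cv2.INTER_CUBIC))
s=ctrl.get_state();print(s["time"],s["eef_pos"],s["contact_force"])
E
```

```text
5.75 [ 0.4376 -0.2575  0.0952] [ 0.2441 -0.3888 -1.2241]
```

View pics/s3.png

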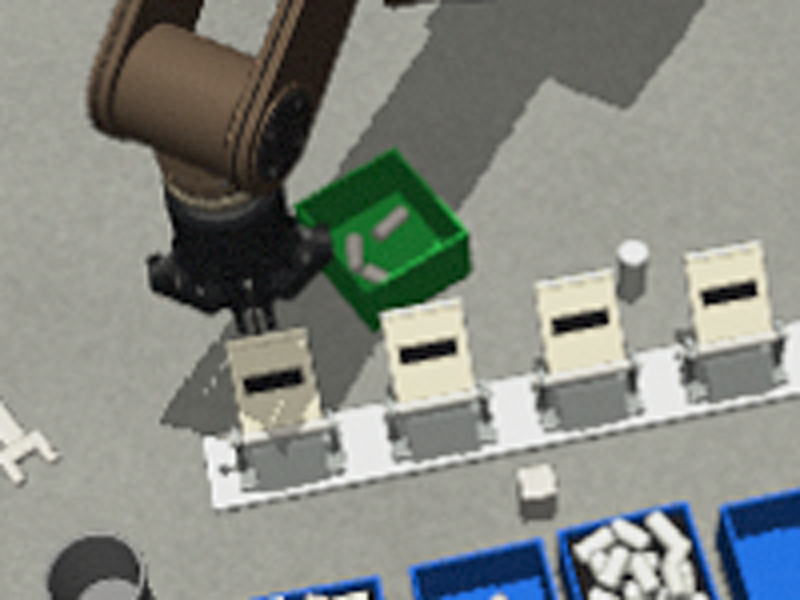

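The fingertip (255,320) sits behind the free edge of the blocks tag, centred on it and below the bead. Next is the push in an arc.

move_arm(commands=[0, 0.1, 0, 0, -0.16, 0.18, 0, 0, -0.14, 0.19, 0, 0, -0.13, 0.2, 0, 0, -0.11, 0.21, 0, 0, -0.09, 0.22, 0, 0, -0.07, 0.23, 0, 0, -0.05, 0.23, 0, 0, -0.03, 0.24, 0, 0, -0.01, 0.24, 0, 0, 0, 0.24, 0, 0, 0, 0.24, 0, 0, 0, 0.24, 0, 0, 0, 0, 0, 0, 0, 0, 0, 0])

```text
time: 7.62
eef_pos: [0.5065, -0.2603, 0.115]
tcp_rot: [-0.51, -0.49, 0.51, -0.49]
contact_force: [0.9, 0.8, -0.1]
opening: -0.0
```

```bash
python3 - <<'E'
from h import *
i=ctrl.read_camera("scene")[:,:,::-1]
cv2.imwrite("pics/s4.png",cv2.resize(i[100:250,110:310],(800,600),interpolation=cv2.INTER_CUBIC))
s=ctrl.get_state();print(s["time"],s["eef_pos"],s["contact_force"])
E
```

```text
7.675 [ 0.5065 -0.2603  0.115 ] [-0.2224 -0.5547  0.0445]
```

View pics/s4.png

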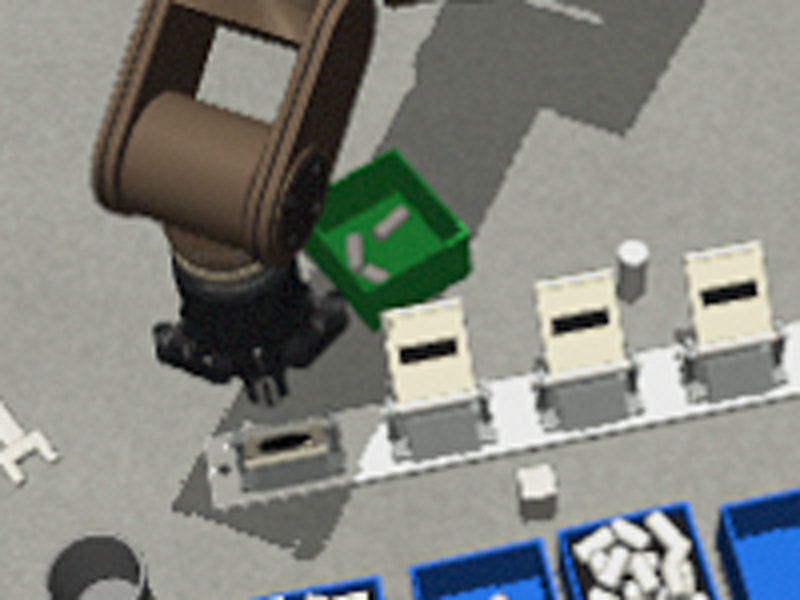

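The blocks tag has fallen over and shows its disc (285,440), and the finger is clear of it. Next I'll lift and go behind the rollers tag.

move_arm(commands=[-1, 0, 0, 0, -1, 0, 0, 0, -1, 0, 0, 0, 0, -0.31, -0.885, 0, 0, -0.31, -0.885, 0, 0, -0.31, -0.885, 0, 0, -0.31, -0.885, 0, 0, -0.31, -0.885, 0, 0, -0.31, -0.885, 0, 0, -0.31, -0.885, 0, 0, -0.31, -0.885, 0, 0, -0.31, -0.885, 0, 0, -0.31, -0.885, 0, 0, 0, 0, 0, 0, 0, 0, 0])

```text
time: 9.55
eef_pos: [0.4382, -0.0362, 0.1903]
tcp_rot: [0.51, 0.49, -0.51, 0.49]
contact_force: [-0.4, 0.5, 0.1]
opening: 0.0
```

move_arm(commands=[0.95, 0, 0, 0, 0.95, 0, 0, 0, 0.95, 0, 0, 0, 0.6, 0, 0, 0, 0.35, 0, 0, 0, 0, 0, 0, 0, 0, 0, 0, 0])

```text
time: 10.42
eef_pos: [0.4387, -0.0364, 0.0959]
tcp_rot: [0.51, 0.489, -0.51, 0.49]
contact_force: [0.4, -0.1, -0.3]
opening: -0.003
```

```bash
python3 - <<'E'
from h import *
i=ctrl.read_camera("scene")[:,:,::-1]
cv2.imwrite("pics/s5.png",cv2.resize(i[80:260,140:380],(800,600),interpolation=cv2.INTER_CUBIC))
s=ctrl.get_state();print(s["time"],s["eef_pos"],s["contact_force"],s["qpos"])
E
```

```text
10.475 [ 0.4388 -0.0364  0.096 ] [-0.7592 -0.1946 -0.1996] [-0.314  -0.0549  2.25    0.      0.9446  1.297 ]
```

View pics/s5.png

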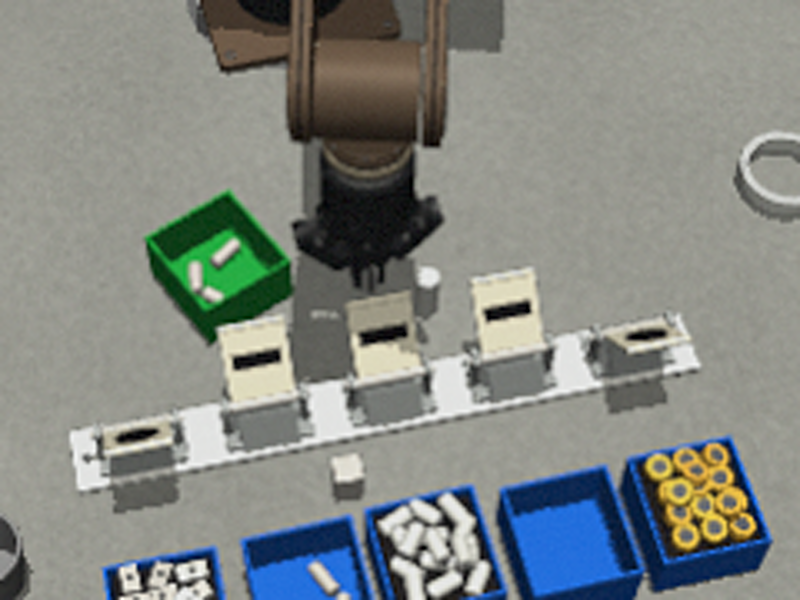

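The finger (372,280) is behind the middle tag and above the spare roller, with no contact. I'll repeat the arc.

move_arm(commands=[0, 0.2, 0, 0, 0, 0.12, 0, 0, -0.16, 0.18, 0, 0, -0.14, 0.19, 0, 0, -0.13, 0.2, 0, 0, -0.11, 0.21, 0, 0, -0.09, 0.22, 0, 0, -0.07, 0.23, 0, 0, -0.05, 0.23, 0, 0, -0.03, 0.24, 0, 0, -0.01, 0.24, 0, 0, 0, 0.24, 0, 0, 0, 0.24, 0, 0, 0, 0.24, 0, 0, 0, 0, 0, 0, 0, 0, 0, 0])

```text
time: 12.48
eef_pos: [0.5124, -0.0391, 0.1147]
tcp_rot: [-0.51, -0.49, 0.51, -0.49]
contact_force: [-1.3, -0.2, 0.6]
opening: -0.0
```

move_arm(commands=[-1, 0, 0, 0, -1, 0, 0, 0, -1, 0, 0, 0, -1, 0, 0, 0, -1, 0, 0, 0, -0.6, 0, 0, 0, 0, -1, 0, 0, 0, -1, 0, 0, 0, -0.4, 0, 0, 0, 0, 0, 0, 0, 0, 0, 0])

```text
time: 13.85
eef_pos: [0.4531, -0.0369, 0.2549]
tcp_rot: [0.51, 0.49, -0.51, 0.49]
contact_force: [-0.4, 0.6, 0.2]
opening: -0.001
```

```bash
python3 - <<'E'
from h import *
i=ctrl.read_camera("scene")[:,:,::-1];t=ctrl.read_camera("top")[:,:,::-1]
cv2.imwrite("pics/s6.png",cv2.resize(i,(800,600),interpolation=cv2.INTER_CUBIC))
cv2.imwrite("pics/t6.png",cv2.resize(t[100:280,100:400],(800,480),interpolation=cv2.INTER_CUBIC))
s=ctrl.get_state();print(s["time"],s["eef_pos"],s["contact_force"])
E
```

```text
13.95 [ 0.4531 -0.0369  0.2548] [ 0.552  -0.114  -0.8835]
```

View pics/s6.png

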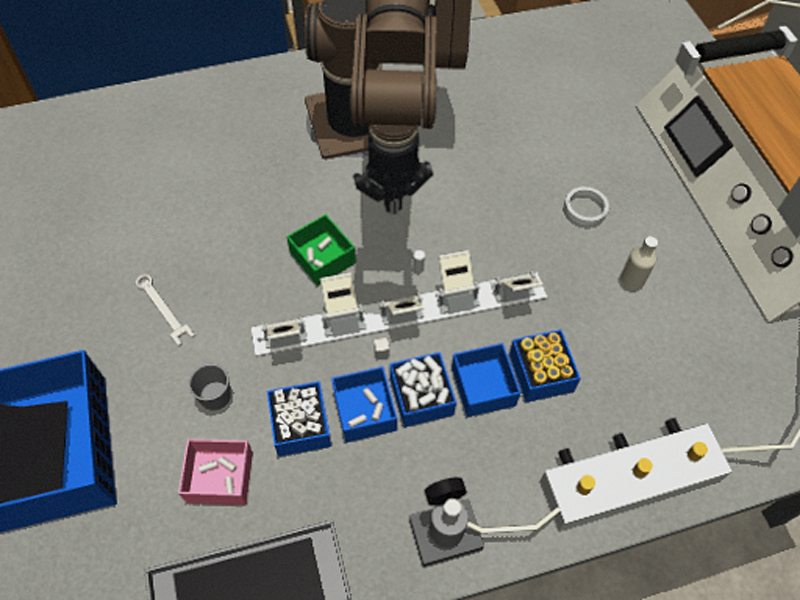

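View pics/t6.png

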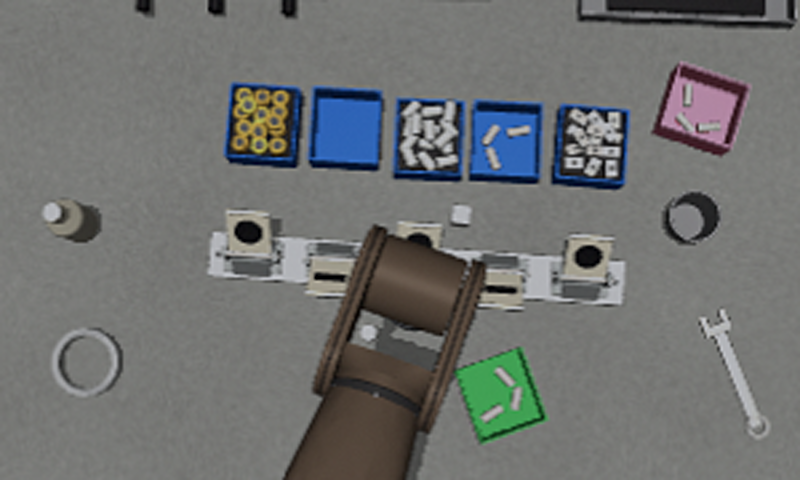

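The scene picture shows discs up at blocks (283,330), rollers (403,305) and collars (520,283), and bars up at pins (340,293) and empty (457,270). The spare roller (419,262) and spare block (381,347) stand where they were, so I'm handing it in.

```bash
python3 -c "
from plant import ctrl
print(ctrl.sign_off())"
```

```text
the job is handed in; nothing more can be done
None
```

The tags now match the bins. I pushed two of them, blocks and rollers, over towards their bins with the closed fingertips, in an arc about the hinge. The collars tag already showed its disc, and the pins and empty tags already showed their bars, so I left those alone.

The last pictures, taken at about 14 s of the 58 s allowed, showed:
- **Full bins:** blocks, rollers and collars have their tags leaning to the bin, disc face up. The arm partly hid the rollers tag in the top view, but the scene view showed it clearly.
- **Bins not full:** pins and empty have their tags leaning to the robot, bar face up.
- **Everything else:** by eye, the bins, spare roller, spare block, other bystanders and the green and pink look-alikes looked unmoved. I didn't measure their positions again.

The arm was clear of everything when I handed in, and the force readings I took stayed within about 1.5 N. One measurement disagreed slightly: the two camera views placed the rollers tag's edge about 5.5 mm apart. I approached it with about 10 mm of clearance, and the push went normally. No check failed.

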